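# Load the pottery drying plate and key in its programme

## Robot

A 7-joint arm with a two-finger parallel gripper is mounted at the origin on the work surface. World frame = base frame: x ahead of the robot, y to its left, z up, the work surface at z = 0. Lengths are in m, angles in rad, forces in N, time in s.
With the tool pointing down it reaches from about 0.4 to 0.85 m from the base axis. Payload 6.9 kg.
Tool frame: the origin (TCP) lies between the finger pads; the fingertips stand 25 mm ahead of it and the grasp point (between the pads) lies 6 mm ahead of it; z points along the fingers, y is the direction in which the jaws open and shut (so a half turn about z gives the same grasp; the last joint's range is limited). The gripper opens to 85 mm and grips with 20 to 120 N. Pads are 22 mm wide; open, the fingers measure 114 mm over their backs; the gripper's body (76 mm by 85 mm) begins 54 mm behind the grasp point. The pads swing forward as they close: fully open they stand 13 mm farther back than shut.
Start: joints at [-1.204, 0.507, -0.238, 1.5, 0.126, 1.149, -0.155], TCP at [0.162, 0.604, 0.219] pointing down, gripper open.
Joint ranges: [-3.08, 3.08], [-0.24, 2.05], [-1.43, 1.35], [0, 2.5], [-1.52, 4.66], [0.17, 1.96], [-2.89, 2.89]. Speed limits (rad/s): [2.39, 2.39, 3.14, 3.14, 3.14, 3.14, 3.14].

## Interface

Orientations are given as a unit quaternion [x, y, z, w].
In Python, from station import env gives the robot as it stands.
- The arm moves only by the shell command python3 -m handwheel 'ROWS' [FORCE]. ROWS is JSON, a list of rows, each a list of 3 entries, a list of its own where there are three numbers: the closure, from -1 (fully open) to 1 (shut), then the shift along the tool's x, y, z in cm, then the turn about the tool's z in rad. In form: [[fingers, [tx, ty, tz], twist], ...]. A call has 1 to 10 rows; each row is the pose to reach, as a shift and turn from the pose measured when the call began, along the tool's axes at that moment; what a row does not reach only later rows make up. A row lasts 1/10 s, in which the tool goes at most 50 mm and 8.59 degrees, less where a joint would pass 70% of its speed; a pose out of reach is approached as far as the arm can. A call with a gripper value outside its range is refused whole. The fingers move at their own pace and stop on an object; FORCE is the grip in N (left out, the last holds). Time passes only in rows, so rows that repeat a pose let the fingers close. It gives the time, the measured TCP pose, the force and the opening at its end, in the units of the state.
- env.state(): the state, without advancing time (a new reading comes with each control period).
- env.capture(name): name is "side" or "top" or "wrist"; returns (picture, depth): 420x560x3 uint8, blue, green, red; 420x560 float32, m along the optical axis (not along the pixel's ray), 0 where there is no reading.
- env.get_calibration(name): a dict with "intrinsics" (3x3 intrinsics, pixels), "k1" (the pictures are not rectified: a ray, as slopes to the right and down, at radius r is drawn at 1 + k1 r^2 times it, then the intrinsics apply), "R" (3x3) and "t" (3): a world point X has camera coordinates R X + t; the wrist camera has in their place "T_tool_cam" (4x4, takes a point from camera to tool coordinates, whose origin is the TCP and whose axes are the flange's). Camera axes: x right, y down, z forward; pixel columns grow to the right and rows downward; lengths in m; the calibration is good to about 2 mm. A picture is of the moment at which its call begins: read the wrist's pose just before it. get_calibration takes no time and is no camera call.
- env.close_job(): hands the job in, once; it reports no verdict.
The state is a dict: "time": time; "joint_pos": joint angles; "joint_velocities": joint speeds; "tau": joint torques, N m; "ee_pos": TCP position; "tcp_rot": TCP orientation; "contact_force": force on the tool from outside, world axes, zero at the start; "ft_torque": the same for the moment, N m; "opening": finger opening in m.
Only numpy, scipy, OpenCV 4.12 (cv2) and the standard library are available. Lean on these libraries where they do the work, as an engineer would, in place of code of your own. Each camera call takes 0.05 s, during which the arm holds its last target. There are 200 camera calls.

## Task

Get the white espresso cups drying: turn the drying plate's heat dial fully anticlockwise to off, put the loop tool that lies on the plate into the blue tool tray, and stand every white cup upright on the plate. Only when all that is done, key in the programme by pressing the controller's keys fully, one at a time: yellow once to wake it, blue twice for the second programme, yellow again to confirm, then green to start; never press the red one. Leave the dial off, and leave the other pottery, jar and tins where they stand.

Things in the scene. Friction and masses are not known exactly. Their poses are not given: they have to be found in the camera images.
- plate: drying plate, a low grey box 220 (x) by 240 (y) with a flat steel top 30 above the table; bolted down; origin: centre of the underside, on the table
- board: plywood ware board 220 (x) by 240 (y), 14 thick, fixed, on which the cups stand at the start; origin: centre of the underside, on the table
- tray: blue open tool tray, outside 90 (x) by 240 (y), 30 high, walls and floor 4 thick, fixed; origin: centre of the underside, on the table
- loop_tool: clay loop tool lying along its x axis: square wooden handle 14 by 14 from x = -70 to +40, brass ferrule to 56, then a flat steel wire loop 33 wide to 90; 40 g; origin: on the underside, under the handle's axis; at the start it lies on the plate. Grip the handle across y near x = -10
- cup0: white glazed espresso cup, 54 tall, 58 in diameter above a foot of 52 (the wall is straight from 8 up), about 0.14 kg with a heavy base, with a small ear handle that reaches 49 from the axis on the cup's +y side between 14 and 49 high; grip it across x. Origin: centre of the underside. Two to four cups are present
- cup1: white glazed espresso cup, 54 tall, 58 in diameter above a foot of 52 (the wall is straight from 8 up), about 0.14 kg with a heavy base, with a small ear handle that reaches 49 from the axis on the cup's +y side between 14 and 49 high; grip it across x. Origin: centre of the underside. Two to four cups are present
- cup2: white glazed espresso cup, 54 tall, 58 in diameter above a foot of 52 (the wall is straight from 8 up), about 0.14 kg with a heavy base, with a small ear handle that reaches 49 from the axis on the cup's +y side between 14 and 49 high; grip it across x. Origin: centre of the underside. Two to four cups are present
- cup3: white glazed espresso cup, 54 tall, 58 in diameter above a foot of 52 (the wall is straight from 8 up), about 0.14 kg with a heavy base, with a small ear handle that reaches 49 from the axis on the cup's +y side between 14 and 49 high; grip it across x. Origin: centre of the underside. Two to four cups are present
- console: the plate's controller, a grey box 200 by 200 with its flat white top 50 above the table, fixed; origin: centre of the underside, on the table. The dial's axis stands at x = +45, y = 0 of its frame; the four coloured keys stand in a row at x = -50, 48 apart, their order varies
- dial (a joint): heat dial angle: 0 = off (end stop anticlockwise seen from above) to 2.6 rad (clockwise stop); stays where left, turns with about 0.05 N m. Bar grip 42 long, 14 wide, from 12 to 44 above the console's top, over a disc of radius 22. At 0 the bar lies along the console's x, white pointer to -x at the red dot; at q it is turned by -q about z
- dial_grip (a point): point on the dial's axis at gripping height, 7 below the top of the bar; turns with the dial, its x axis runs along the bar
- key_yellow (a joint): yellow round key, 27 across, spring push button (about 1.5 N to start, 5 N fully down): 0 up, 0.006 m fully down; a press counts from 0.0042
- key_yellow_top (a point): centre of the yellow key's top face, 22 above the controller's top while up; goes down with the key; z up
- key_blue (a joint): blue round key, 27 across, spring push button (about 1.5 N to start, 5 N fully down): 0 up, 0.006 m fully down; a press counts from 0.0042
- key_blue_top (a point): centre of the blue key's top face, 22 above the controller's top while up; goes down with the key; z up
- key_green (a joint): green round key, 27 across, spring push button (about 1.5 N to start, 5 N fully down): 0 up, 0.006 m fully down; a press counts from 0.0042
- key_green_top (a point): centre of the green key's top face, 22 above the controller's top while up; goes down with the key; z up
- key_red (a joint): red round key, 27 across, spring push button (about 1.5 N to start, 5 N fully down): 0 up, 0.006 m fully down; a press counts from 0.0042 (the controller's cancel key: not to be pressed)
- key_red_top (a point): centre of the red key's top face, 22 above the controller's top while up; goes down with the key; z up
- mug_terracotta: large terracotta mug, 78 high, 84 across, bystander; origin: centre of the underside
- mug_grey: large pale grey mug, 78 high, 84 across, bystander; origin: centre of the underside
- glaze_jar: closed glaze jar, 85 high, 72 across, bystander; origin: centre of the underside
- yellow_bowl: yellow bowl, 45 high, 120 across, bystander; origin: centre of the underside
- clay_tin: red tin, 70 across, 60 high, bystander; origin: centre of the underside
There are look-alikes about, which are no part of the job. Leave any purple look-alike of the cup0 alone. Leave any brown look-alike of the cup3 alone.

How it is judged:
By the outcome, as a careful person would: the job done as asked, in the order asked, and still so for the second after the job is handed in, with the robot touching nothing.
Of cup0, cup1, cup2, cup3 only 2 to 4 are there at a start; the rules pass over those that are not, and their reading is None.
At some moment in a run one of cup0, cup1, cup2, cup3, loop_tool may be knocked a few centimetres aside while the robot is not near it.
It also fails if it takes over 208 s, if anything falls off the work surface, if the arm or the gripper's body presses on something with over 40 N, if the wrist force passes 120 N, or if a joint passes its speed limit or range.

## Working session

There is one attempt and no reset: what is moved stays moved. The work goes in short steps, Python scripts to look and compute and a shell command to move; the robot and the scene stay as the last step left them, time stands still between calls to the robot, and variables do not carry over. Pictures are saved under pics/ and viewed, about 12 in all and at most 16, crops included, and the job is handed in when it is done.

```bash
ls; mkdir -p pics
cat > h.py <<'E'
import numpy as np, cv2
from scipy.spatial.transform import Rotation as Ro
from station import env
def cal(n,s=None):
    c=env.get_calibration(n); K=np.array(c["intrinsics"])
    if n=="wrist":
        s=s or env.state(); T=np.eye(4); T[:3,:3]=Ro.from_quat(s["tcp_rot"]).as_matrix(); T[:3,3]=s["ee_pos"]
        M=T@np.array(c["T_tool_cam"]); R=M[:3,:3].T; t=-R@M[:3,3]
    else: R=np.array(c["R"]); t=np.array(c["t"])
    return K,c["k1"],R,t
def rays(C,uv):
    K,k1,R,t=C; uv=np.atleast_2d(uv).astype(float)
    d=np.c_[(uv[:,0]-K[0,2])/K[0,0],(uv[:,1]-K[1,2])/K[1,1]]
    x=d.copy()
    for _ in range(20): x=d/(1+k1*(x**2).sum(1,keepdims=True))
    return np.c_[x,np.ones(len(x))]
def onplane(C,uv,z):
    r=rays(C,uv)@C[2]; o=-C[2].T@C[3]
    return o+r*((z-o[2])/r[:,2])[:,None]
def cloud(C,dep):
    h,w=dep.shape; v,u=np.mgrid[:h,:w]; r=rays(C,np.c_[u.ravel(),v.ravel()])*dep.ravel()[:,None]
    return ((r-C[3])@C[2]).reshape(h,w,3)
def look(n,f):
    s=env.state(); C=cal(n,s); p,d=env.capture(n); p=np.array(p);d=np.array(d); cv2.imwrite(f"pics/{f}.png",p); np.savez(f"pics/{f}.npz",p=p,d=d); return C,p,d
def totool(s,X):  # world point -> tool-axis shift in cm from TCP
    return Ro.from_quat(s["tcp_rot"]).as_matrix().T@(np.array(X)-s["ee_pos"])*100
E
python3 - <<'E'
from h import *
print(env.state())
for n in ("top","side"):
    C,p,d=look(n,n+"0"); print(n,-C[2].T@C[3],C[0][0,0],C[1])
E
```

```text
pics
{'time': 0.0, 'joint_pos': array([-1.2034944 ,  0.50835386, -0.23752242,  1.50112569,  0.12568104,
        1.14891195, -0.15484203]), 'joint_velocities': array([-0.00025015, -0.00098517,  0.00122627,  0.00034157, -0.00051037,
       -0.0010011 , -0.0010292 ]), 'tau': array([-9.24661654e-04, -6.20624757e+01, -2.18659088e+00, -2.49634498e+01,
        1.27355964e-02,  1.22604848e-02,  8.27399094e-05]), 'ee_pos': array([0.16169835, 0.60317404, 0.21772213]), 'tcp_rot': array([ 1.30544941e-01,  9.91441979e-01, -8.99218350e-04, -1.09686739e-04]), 'contact_force': array([-0.45761323, -0.29231307,  0.84226881]), 'ft_torque': array([-0.01732677,  0.01699475,  0.01574241]), 'opening': 0.08565984692029684}
top [ 0.41713117 -0.05989438  1.48114757] 464.77258252369745 0.04316985838280109
side [-0.07275976 -0.9038273   1.0913771 ] 422.62539034834447 -0.01206326573607233
```

View pics/top0.png

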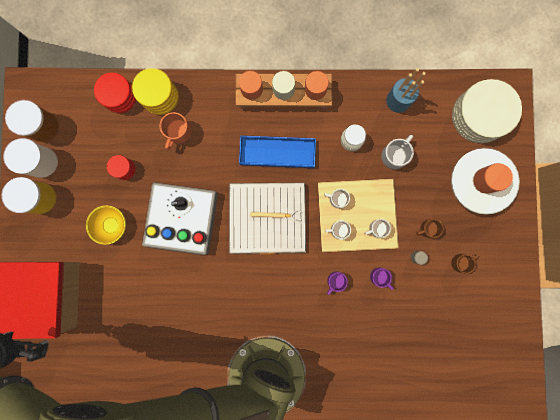

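View pics/side0.png

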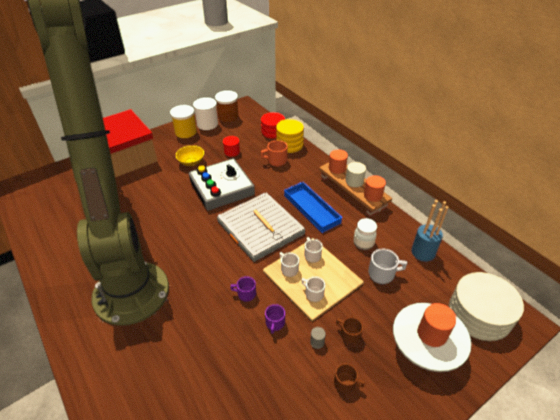

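Top view: image up is +x and image left is +y. There are three white cups on the board at (340,199), (341,230) and (379,229). The tool is on the plate at (275,215), the tray at (278,152), and the console at (180,218). Its keys, left to right, are yellow, blue, green and red.

Run:
```python
from h import *
f=np.load("pics/top0.npz"); p,d=f["p"],f["d"]; C=cal("top"); W=cloud(C,d)
hsv=cv2.cvtColor(p,cv2.COLOR_BGR2HSV); H,S,V=cv2.split(hsv)
def rect(m,z,name,amin=30):
    cs,_=cv2.findContours(m.astype(np.uint8),cv2.RETR_EXTERNAL,cv2.CHAIN_APPROX_NONE)
    for c in cs:
        if cv2.contourArea(c)<amin: continue
        P=onplane(C,c[:,0],z)[:,:2]*1000
        (cx,cy),(w,h),a=cv2.minAreaRect(P.astype(np.float32)); print(name,"c",round(cx,1),round(cy,1),"size",round(w,1),round(h,1),"ang",round(a,1))
roi=lambda u0,u1,v0,v1:(np.add.outer(np.zeros(420),np.arange(560))>=u0)&(np.add.outer(np.zeros(420),np.arange(560))<u1)&(np.add.outer(np.arange(420),np.zeros(560))>=v0)&(np.add.outer(np.arange(420),np.zeros(560))<v1)
Z=W[...,2]
rect((H>100)&(H<130)&(S>120)&roi(230,325,125,175),.03,"tray",300)
rect((Z>.02)&roi(222,312,175,260),.03,"plate",300)
rect((Z>.035)&(Z<.09)&roi(135,222,175,260),.05,"console",300)
rect((H>12)&(H<30)&(S>60)&roi(314,402,172,258),.014,"board",300)
rect((H>8)&(H<30)&(S>80)&roi(235,302,200,226),.037,"handle",20)
for n,m in dict(y=(H>20)&(H<35),b=(H>100)&(H<130),g=(H>45)&(H<85),r=((H<8)|(H>172))).items(): rect(m&(S>130)&(V>60)&roi(145,208,222,246),.07,n,15)
rect((V<60)&roi(165,200,190,218),.09,"dialdark",10)
rect((Z>.045)&roi(314,402,172,258),.068,"cup",30)
print(np.median(Z[roi(235,300,190,205)]),np.median(Z[roi(322,395,182,188)]),np.median(Z[roi(150,165,190,210)]))
for n,z,uv in (("ped",.09,(181,204)),("grey",.07,(399,153)),("jar",.085,(353,138)),("terr",.07,(173,128)),("purple",.054,(338,283)),("purple2",.054,(381,278)),("brown",.054,(431,229))): print(n,onplane(C,uv,z)[0,:2])
a=cv2.resize(p[175:260,135:222],None,fx=5,fy=5,interpolation=2); b=cv2.resize(p[175:260,314:402],None,fx=4,fy=5,interpolation=2)
cv2.imwrite("pics/crop.png",np.hstack([a,b]))
```

```text
tray c 696.8 -30.9 size 238.9 93.3 ang 88.0
plate c 489.0 -0.5 size 218.5 237.9 ang 0.7
console c 483.5 269.8 size 202.4 203.2 ang 82.2
board c 497.4 -284.7 size 223.1 242.6 ang 3.0
handle c 496.4 -9.8 size 124.8 14.8 ang 87.4
y c 444.4 349.7 size 27.3 26.7 ang 63.7
b c 437.8 301.7 size 24.2 27.2 ang 0.1
g c 431.9 253.4 size 24.3 21.1 ang 1.2
r c 424.5 206.5 size 27.2 24.2 ang 1.0
dialdark c 527.4 261.2 size 30.1 41.8 ang 0.2
cup c 447.2 -220.8 size 56.7 71.5 ang 36.1
cup c 458.0 -339.4 size 71.2 56.8 ang 74.9
cup c 551.5 -219.0 size 67.4 57.4 ang 41.0
0.02989030367800689 0.014103523484403684 0.05015472013007115
ped [0.52437568 0.25528926]
grey [ 0.68423488 -0.40468583]
jar [ 0.72736908 -0.26252982]
terr [0.76022122 0.28861227]
purple [ 0.28806908 -0.21794719]
purple2 [ 0.30378426 -0.34819294]
brown [ 0.4527788  -0.50207788]
```

View pics/crop.png

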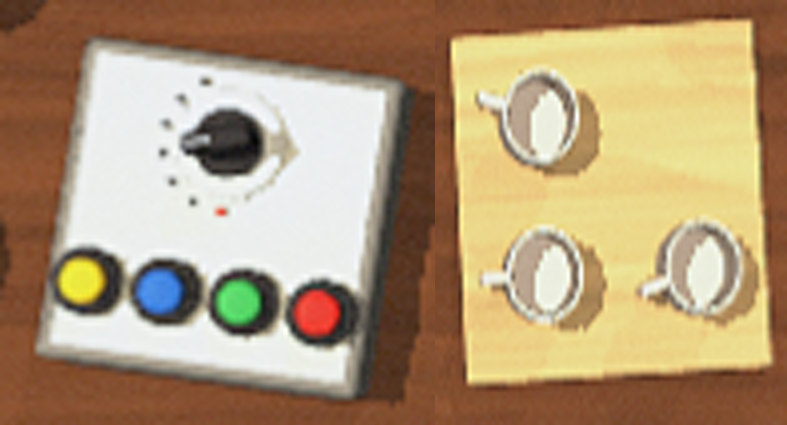

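```bash
cat >> h.py <<'E'
def plan(X,jaw=None,s=None):
    """shift (cm, tool axes) to X, and twist so jaws lie along world angle jaw (deg, mod 180)"""
    s=s or env.state(); R=Ro.from_quat(s["tcp_rot"]).as_matrix()
    a=np.degrees(np.arctan2(R[1,1],R[0,1])); t=0
    if jaw is not None: dw=(jaw-a+90)%180-90; t=-np.radians(dw)
    print("shift",np.round(totool(s,X),2),"twist",round(t,3),"| jaw now",round(a,1),"j7",round(s["joint_pos"][6],2),"tcp",np.round(s["ee_pos"],4),"t",round(s["time"],1),"down",np.round(R[:,2],3))
E
python3 -c "
from h import *
plan([.528,.263,.22],15)"
```

```text
shift [-44.19 -23.39  -0.18] twist 1.047 | jaw now 75.0 j7 -0.15 tcp [0.1617 0.6032 0.2178] t 0.1 down [-0.    -0.002 -1.   ]
```

```bash
python3 -m handwheel '[[-1,[-4.4,-2.3,0],0.1],[-1,[-8.8,-4.7,0],0.22],[-1,[-13.2,-7,0],0.34],[-1,[-17.7,-9.4,0],0.46],[-1,[-22,-11.7,0],0.58],[-1,[-26.5,-14,0],0.7],[-1,[-31,-16.4,0],0.82],[-1,[-35.4,-18.7,0],0.94],[-1,[-40,-21,0],1.05],[-1,[-44.2,-23.4,0],1.05]]'
python3 -m handwheel '[[-1,[0,0,0],0],[-1,[0,0,0],0]]'
python3 - <<'E'
from h import *
C,p,d=look("wrist","w1"); plan([.528,.263,.12],13)
E
```

```text
time: 1.1
ee_pos: [0.5285, 0.2622, 0.218]
tcp_rot: [0.611, 0.792, -0.001, 0.0]
contact_force: [0.1, 1.1, -0.3]
opening: 0.0852
time: 1.3
ee_pos: [0.5291, 0.2605, 0.2173]
tcp_rot: [0.613, 0.79, -0.001, 0.0]
contact_force: [-0.8, 0.8, 0.9]
opening: 0.0856
shift [0.08 0.04 9.74] twist 0.028 | jaw now 14.6 j7 -0.2 tcp [0.528  0.2623 0.2174] t 1.4 down [-0.002 -0.002 -1.   ]
```

View pics/w1.png

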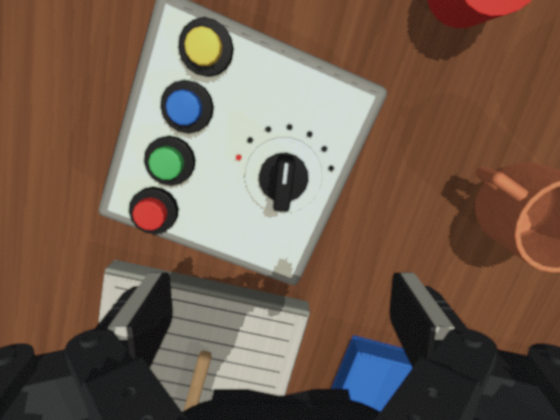

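The wrist view is clear. The dial's disc is at (284,178), and its bar runs from (282,208) to the pointer end at (287,152). The red dot is at (238,157), and the keys are down the left side.

Run:
```python
from h import *
f=np.load("pics/w1.npz"); p,d=f["p"],f["d"]; C=cal("wrist")
W=cloud(C,d); m=(W[...,2]>.086)&(W[...,2]<.10)&(np.hypot(W[...,0]-.528,W[...,1]-.263)<.04)
P=W[m]; print(m.sum(),P.mean(0)); (c,s,a)=cv2.minAreaRect((P[:,:2]*1000).astype(np.float32)); print(c,s,a)
q=onplane(C,[(282,208),(287,152),(238,157)],.094); print(q, q[:2].mean(0)); v=q[1]-q[0]; print("bar ang",np.degrees(np.arctan2(v[1],v[0])))
r=onplane(C,[(238,157),(203,47),(184,106),(165,161),(151,213)],.05); print(r)
print(onplane(C,[(203,47),(184,106),(165,161),(151,213)],.072))
hsv=cv2.cvtColor(p,cv2.COLOR_BGR2HSV);
```

```text
943 [0.52771959 0.2681593  0.09392344]
(528.0135498046875, 266.99310302734375) (14.043641090393066, 41.74699401855469) 8.458084106445312
[[0.53148146 0.25017139 0.094     ]
 [0.52389865 0.29364796 0.094     ]
 [0.48923615 0.28063351 0.094     ]] [0.52769006 0.27190968 0.094     ]
bar ang 99.89352028291945
[[0.48611156 0.27200886 0.05      ]
 [0.43969701 0.35100346 0.05      ]
 [0.43306302 0.30230586 0.05      ]
 [0.42529255 0.25232617 0.05      ]
 [0.42084482 0.20172419 0.05      ]]
[[0.44442105 0.34993472 0.072     ]
 [0.43823896 0.30455437 0.072     ]
 [0.43099781 0.25797927 0.072     ]
 [0.42685306 0.21082427 0.072     ]]
```

```bash
python3 -c "
from h import *
plan([.528,.2655,.093],8.5)"
```

```text
shift [ 0.32  0.11 12.44] twist 0.107 | jaw now 14.6 j7 -0.2 tcp [0.528  0.2623 0.2174] t 1.4 down [-0.002 -0.002 -1.   ]
```

```bash
python3 -m handwheel '[[0,[0.3,0.1,2],0.107],[0,[0.3,0.1,6],0.107],[0,[0.3,0.1,10],0.107],[0,[0.3,0.1,12.4],0.107],[0,[0.3,0.1,12.4],0.107],[1,[0.3,0.1,12.4],0.107],[1,[0.3,0.1,12.4],0.107],[1,[0.3,0.1,12.4],0.107],[1,[0.3,0.1,12.4],0.107],[1,[0.3,0.1,12.4],0.107]]' 40
python3 -m handwheel '[[1,[0,0,0],0],[1,[0,0,0],-0.14],[1,[0,0,0],-0.28],[1,[0,0,0],-0.42],[1,[0,0,0],-0.56],[1,[0,0,0],-0.7],[1,[0,0,0],-0.84],[1,[0,0,0],-0.98],[1,[0,0,0],-1.1],[1,[0,0,0],-1.2]]'
python3 -c "
from h import *
plan([.528,.2655,.093],82.1); print(env.state()['ft_torque'])"
```

```text
time: 2.35
ee_pos: [0.5283, 0.2654, 0.0942]
tcp_rot: [0.653, 0.758, -0.001, -0.0]
contact_force: [0.7, -0.5, -0.9]
opening: -0.0
time: 3.35
ee_pos: [0.5285, 0.2652, 0.0943]
tcp_rot: [0.109, 0.994, -0.0, -0.0]
contact_force: [-0.2, 0.4, -0.9]
opening: 0.0002
shift [0.05 0.02 0.13] twist -0.08 | jaw now 77.5 j7 0.68 tcp [0.5285 0.2652 0.0943] t 3.4 down [-0.001 -0.001 -1.   ]
[ 0.01150442  0.01402647 -0.03645031]
```

Run:
```python
from h import *
C,p,d=look("wrist","w2"); C,q,d=look("top","t2")
cv2.imwrite("pics/v2.png",np.hstack([p[:, :],cv2.resize(q[170:255,140:220],(395,420))])[:, 160:])
```

```text
(no output)
```

View pics/v2.png

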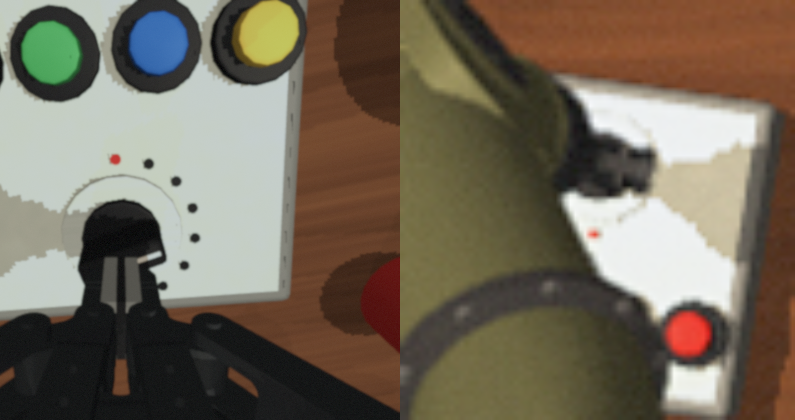

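Run:
```python
from h import *
f=np.load("pics/w2.npz"); p,d=f["p"],f["d"]; C=cal("wrist"); W=cloud(C,d)
print(onplane(C,[(310,257),(280,260)],.094))
for v in range(205,300,8): print(v,[(u,np.round(W[v,u]*1000).astype(int).tolist()) for u in (250,270,280,290,310,318)])
print(env.state()["opening"])
```

```text
[[0.5280278  0.27864051 0.094     ]
 [0.52651171 0.26496045 0.094     ]]
205 [(250, [509, 252, 54]), (270, [509, 263, 63]), (280, [510, 269, 64]), (290, [511, 274, 64]), (310, [516, 284, 56]), (318, [516, 288, 57])]
213 [(250, [513, 251, 57]), (270, [512, 263, 65]), (280, [514, 268, 64]), (290, [515, 273, 65]), (310, [518, 283, 63]), (318, [521, 287, 56])]
221 [(250, [515, 251, 64]), (270, [517, 262, 65]), (280, [518, 267, 65]), (290, [519, 272, 64]), (310, [520, 282, 68]), (318, [526, 286, 55])]
229 [(250, [519, 250, 64]), (270, [522, 260, 63]), (280, [522, 266, 65]), (290, [521, 271, 71]), (310, [520, 281, 79]), (318, [524, 285, 71])]
237 [(250, [524, 249, 64]), (270, [523, 261, 73]), (280, [522, 266, 77]), (290, [522, 271, 81]), (310, [520, 281, 89]), (318, [521, 284, 89])]
245 [(250, [525, 249, 72]), (270, [523, 261, 82]), (280, [523, 266, 85]), (290, [522, 271, 91]), (310, [522, 280, 94]), (318, [523, 283, 94])]
253 [(250, [524, 250, 84]), (270, [523, 261, 92]), (280, [523, 266, 94]), (290, [524, 270, 94]), (310, [526, 279, 94]), (318, [527, 283, 95])]
261 [(250, [524, 251, 93]), (270, [517, 263, 114]), (280, [517, 267, 115]), (290, [518, 271, 114]), (310, [529, 278, 95]), (318, [530, 282, 95])]
269 [(250, [527, 251, 95]), (270, [517, 263, 122]), (280, [517, 267, 122]), (290, [518, 271, 122]), (310, [553, 276, 57]), (318, [554, 281, 56])]
277 [(250, [519, 255, 120]), (270, [517, 264, 128]), (280, [517, 267, 128]), (290, [518, 271, 128]), (310, [524, 278, 121]), (318, [562, 280, 52])]
285 [(250, [519, 255, 126]), (270, [517, 264, 134]), (280, [518, 267, 133]), (290, [519, 270, 133]), (310, [523, 277, 128]), (318, [567, 279, 51])]
293 [(250, [519, 256, 132]), (270, [518, 264, 138]), (280, [518, 267, 139]), (290, [518, 270, 139]), (310, [524, 277, 132]), (318, [525, 279, 131])]
8.22891275029346e-06
```

The fingers shut on nothing. The bar top reads 94 mm, but the fingertips in the depth picture are at about 114 mm, so they are shorter than the sheet says. I'll go back, lower by 20 mm, and test the grip.

```bash
python3 -m handwheel '[[0,[0,0,0],0.14],[0,[0,0,0],0.28],[0,[0,0,0],0.42],[0,[0,0,0],0.56],[0,[0,0,0],0.7],[0,[0,0,0],0.84],[0,[0,0,0],0.98],[0,[0,0,0],1.1],[0,[0,0,0],1.2],[0,[0,0,0],1.2]]'
python3 -m handwheel '[[0,[0,0,1],0],[0,[0,0,2],0],[0,[0,0,2],0],[1,[0,0,2],0],[1,[0,0,2],0],[1,[0,0,2],0],[1,[0,0,2],0],[1,[0,0,2],0],[1,[0,0,2],0]]'
python3 - <<'E'
from h import *
plan([.528,.2655,.093],8.5)
C,p,d=look("wrist","w3");  W=cloud(C,d)
for u in (270,280,290):
  print([(v,np.round(W[v,u]*1000).astype(int).tolist()) for v in range(200,330,8)])
E
```

```text
time: 4.45
ee_pos: [0.5284, 0.2654, 0.0943]
tcp_rot: [0.654, 0.757, -0.001, 0.0]
contact_force: [0.3, -0.1, -0.5]
opening: 0.0425
time: 5.35
ee_pos: [0.5295, 0.2654, 0.0746]
tcp_rot: [0.654, 0.756, 0.0, 0.001]
contact_force: [5.8, -0.1, -4.0]
opening: 0.0126
shift [ 0.03 -0.15 -1.84] twist -0.003 | jaw now 8.3 j7 -0.28 tcp [0.5295 0.2654 0.0746] t 5.3 down [ 0.001 -0.    -1.   ]
[(200, [520, 289, 57]), (208, [521, 284, 55]), (216, [521, 284, 66]), (224, [522, 285, 79]), (232, [522, 285, 88]), (240, [522, 283, 93]), (248, [523, 281, 94]), (256, [523, 277, 94]), (264, [524, 274, 94]), (272, [524, 270, 94]), (280, [525, 267, 96]), (288, [525, 263, 94]), (296, [526, 259, 94]), (304, [526, 256, 95]), (312, [527, 252, 94]), (320, [527, 248, 94]), (328, [531, 214, 51])]
[(200, [525, 290, 57]), (208, [526, 286, 59]), (216, [526, 286, 68]), (224, [526, 286, 79]), (232, [526, 285, 87]), (240, [526, 284, 94]), (248, [527, 281, 95]), (256, [527, 278, 95]), (264, [528, 274, 94]), (272, [528, 271, 95]), (280, [529, 267, 93]), (288, [529, 264, 94]), (296, [530, 260, 95]), (304, [530, 256, 93]), (312, [531, 252, 94]), (320, [531, 249, 94]), (328, [536, 214, 50])]
[(200, [530, 290, 56]), (208, [531, 286, 56]), (216, [530, 286, 68]), (224, [530, 286, 78]), (232, [530, 286, 88]), (240, [530, 285, 94]), (248, [530, 282, 95]), (256, [531, 278, 94]), (264, [532, 275, 95]), (272, [532, 271, 94]), (280, [533, 268, 94]), (288, [533, 265, 95]), (296, [534, 260, 94]), (304, [534, 256, 94]), (312, [535, 253, 95]), (320, [536, 249, 94]), (328, [542, 216, 52])]
```

View pics/w3.png

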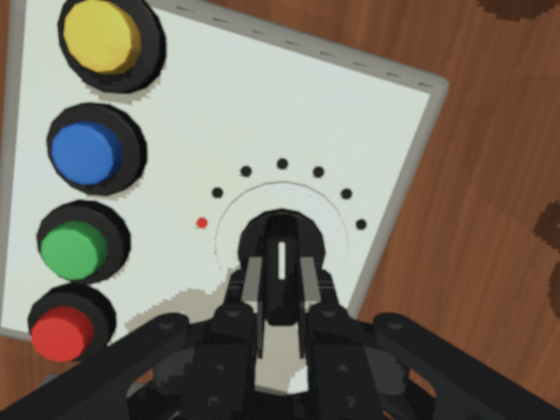

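Run:
```python
from h import *
f=np.load("pics/w3.npz"); C=cal("wrist"); W=cloud(C,f["d"])
s=env.state()
for u in (245,252,258,306,312):
  print(u,[(v,np.round(W[v,u]*1000).astype(int).tolist()) for v in range(236,320,6)])
```

```text
245 [(236, [511, 272, 64]), (242, [511, 269, 65]), (248, [512, 265, 64]), (254, [512, 263, 65]), (260, [513, 259, 64]), (266, [513, 256, 64]), (272, [514, 270, 97]), (278, [515, 274, 109]), (284, [515, 274, 114]), (290, [516, 275, 118]), (296, [516, 274, 121]), (302, [516, 274, 125]), (308, [517, 276, 131]), (314, [517, 275, 133])]
252 [(236, [514, 272, 64]), (242, [515, 269, 64]), (248, [515, 266, 63]), (254, [516, 263, 65]), (260, [516, 274, 94]), (266, [517, 275, 100]), (272, [517, 275, 105]), (278, [517, 275, 109]), (284, [518, 275, 114]), (290, [518, 274, 117]), (296, [518, 275, 121]), (302, [519, 274, 125]), (308, [519, 276, 130]), (314, [519, 276, 134])]
258 [(236, [517, 273, 64]), (242, [518, 270, 64]), (248, [518, 267, 65]), (254, [518, 263, 64]), (260, [519, 275, 94]), (266, [519, 274, 99]), (272, [519, 275, 104]), (278, [520, 275, 109]), (284, [520, 275, 114]), (290, [520, 274, 117]), (296, [520, 275, 121]), (302, [520, 275, 125]), (308, [521, 273, 125]), (314, [521, 270, 125])]
306 [(236, [540, 276, 65]), (242, [540, 273, 64]), (248, [541, 270, 64]), (254, [541, 267, 65]), (260, [537, 278, 95]), (266, [537, 278, 100]), (272, [537, 278, 105]), (278, [537, 277, 109]), (284, [536, 277, 113]), (290, [536, 277, 117]), (296, [536, 277, 121]), (302, [535, 278, 126]), (308, [536, 275, 125]), (314, [536, 273, 126])]
312 [(236, [543, 276, 64]), (242, [543, 274, 65]), (248, [544, 270, 64]), (254, [544, 267, 64]), (260, [540, 278, 95]), (266, [540, 278, 100]), (272, [539, 278, 106]), (278, [539, 278, 109]), (284, [539, 277, 113]), (290, [538, 278, 118]), (296, [538, 278, 122]), (302, [537, 278, 126]), (308, [537, 279, 131]), (314, [537, 278, 133])]
```

Depth on the pads puts the fingertips about 16 mm *behind* the reported TCP (tip z ≈ TCP z + 16 mm), so that is the figure I'll use. I'll re-grip deeper, with the tips at about 72 mm.

```bash
python3 -m handwheel '[[0.2,[0,-0.1,0],0],[0.2,[0,-0.1,0],0],[0.2,[0,-0.1,0.8],0],[0.2,[0,-0.1,1.7],0],[0.2,[0,-0.1,1.7],0],[1,[0,-0.1,1.7],0],[1,[0,-0.1,1.7],0],[1,[0,-0.1,1.7],0],[1,[0,-0.1,1.7],0]]' 40
python3 -m handwheel '[[1,[0,0,0],-0.14],[1,[0,0,0],-0.28],[1,[0,0,0],-0.42],[1,[0,0,0],-0.56],[1,[0,0,0],-0.7],[1,[0,0,0],-0.84],[1,[0,0,0],-0.98],[1,[0,0,0],-1.1],[1,[0,0,0],-1.2],[1,[0,0,0],-1.2]]'
python3 -c "
from h import *
plan([.528,.2655,.093],82.1); print(env.state()['ft_torque'])"
```

```text
time: 6.3
ee_pos: [0.5296, 0.2654, 0.0576]
tcp_rot: [0.654, 0.756, 0.001, 0.001]
contact_force: [5.1, 1.1, -6.4]
opening: 0.0129
time: 7.3
ee_pos: [0.5297, 0.2652, 0.0576]
tcp_rot: [0.112, 0.994, 0.0, 0.001]
contact_force: [2.7, 1.1, -4.0]
opening: 0.0129
shift [ 0.16 -0.   -3.54] twist -0.087 | jaw now 77.1 j7 0.64 tcp [0.5297 0.2652 0.0576] t 7.3 down [ 0.003  0.    -1.   ]
[ 0.00544834 -0.34555062  0.0400214 ]
```

```bash
python3 -m handwheel '[[1,[0,0,0],-0.06],[1,[0,0,0],-0.11],[1,[0,0,0],-0.14],[1,[0,0,0],-0.14]]'
python3 -c "
from h import *
plan([.528,.2655,.093],82.1); print(env.state()['ft_torque'])"
python3 -m handwheel '[[0.2,[0,0,0],0],[0.2,[0,0,0],0],[0.2,[0,0,0],0],[0.2,[0,0,-4],0],[-0.5,[0,0,-8],0],[-1,[0,0,-12],0],[-1,[0,0,-14],0],[-1,[0,0,-14],0]]'
python3 - <<'E'
from h import *
C,p,d=look("wrist","w4");  W=cloud(C,d)
m=(W[...,2]>.086)&(W[...,2]<.10)&(np.hypot(W[...,0]-.528,W[...,1]-.265)<.04)
print(cv2.minAreaRect((W[m][:,:2]*1000).astype(np.float32)))
plan([.49,-.01,.2],0)
E
```

```text
time: 7.7
ee_pos: [0.5298, 0.2652, 0.0576]
tcp_rot: [0.044, 0.999, 0.0, 0.001]
contact_force: [1.8, 2.5, -3.3]
opening: 0.0133
shift [ 0.17  0.02 -3.54] twist 0.049 | jaw now 84.9 j7 0.74 tcp [0.5298 0.2652 0.0576] t 7.7 down [ 0.003  0.001 -1.   ]
[ 0.30397424 -0.33761798 -1.41411797]
time: 8.5
ee_pos: [0.5308, 0.266, 0.2013]
tcp_rot: [0.044, 0.999, 0.002, 0.004]
contact_force: [0.2, -0.2, 0.1]
opening: 0.0853
((529.25048828125, 264.86663818359375), (14.016634941101074, 42.01604461669922), 82.32612609863281)
shift [  1.54 -27.79  -0.15] twist 1.482 | jaw now 84.9 j7 0.81 tcp [0.53   0.2654 0.1992] t 8.6 down [ 0.006  0.002 -1.   ]
```

View pics/w4.png

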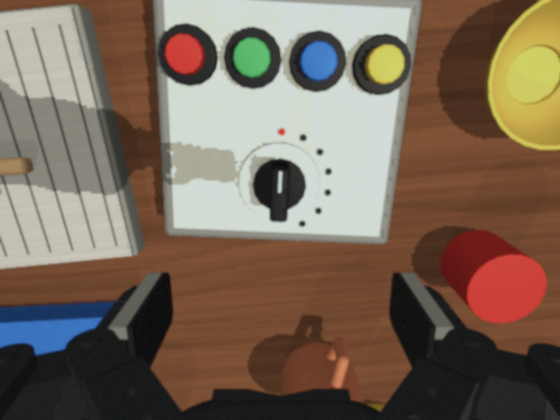

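The dial is off: its pointer is on the red dot (281,131), and the bar measures 82.3°, the console's axis. Next is the tool.

```bash
python3 -m handwheel '[[-1,[0.3,-3,0],0.15],[-1,[0.5,-6,0],0.3],[-1,[0.7,-9,0],0.45],[-1,[0.9,-12,0],0.6],[-1,[1.0,-15,0],0.75],[-1,[1.1,-18,0],0.9],[-1,[1.2,-21,0],1.05],[-1,[1.3,-24,0],1.2],[-1,[1.2,-27,0],1.35],[-1,[1.0,-27.8,0],1.5]]'
python3 -m handwheel '[[-1,[0,0,0],0.03],[-1,[0,0,0],0.03]]'
python3 - <<'E'
from h import *
C,p,d=look("wrist","w5");  W=cloud(C,d)
hsv=cv2.cvtColor(p,cv2.COLOR_BGR2HSV); H,S,V=cv2.split(hsv)
m=((H>8)&(H<30)&(S>80)&(W[...,2]>.034)&(W[...,2]<.06)).astype(np.uint8)
cs,_=cv2.findContours(m,cv2.RETR_EXTERNAL,cv2.CHAIN_APPROX_NONE)
for c in cs:
    if cv2.contourArea(c)>200: print(cv2.minAreaRect((onplane(C,c[:,0],.044)[:,:2]*1000).astype(np.float32)))
plan([.496,-.01,.2],-2.6)
E
```

```text
time: 9.55
ee_pos: [0.4937, -0.0147, 0.1972]
tcp_rot: [0.717, 0.697, 0.001, 0.001]
contact_force: [0.3, -0.5, -0.9]
opening: 0.0852
time: 9.75
ee_pos: [0.4926, -0.0156, 0.1959]
tcp_rot: [0.728, 0.685, -0.0, 0.0]
contact_force: [0.7, 0.3, -0.1]
opening: 0.0853
((508.117431640625, -39.59929656982422), (124.43437194824219, 13.375883102416992), 89.44589233398438)
shift [ 0.5   0.28 -0.39] twist -0.012 | jaw now -3.3 j7 -0.04 tcp [ 0.4929 -0.0148  0.1961] t 9.8 down [ 0.001 -0.001 -1.   ]
```

View pics/w5.png

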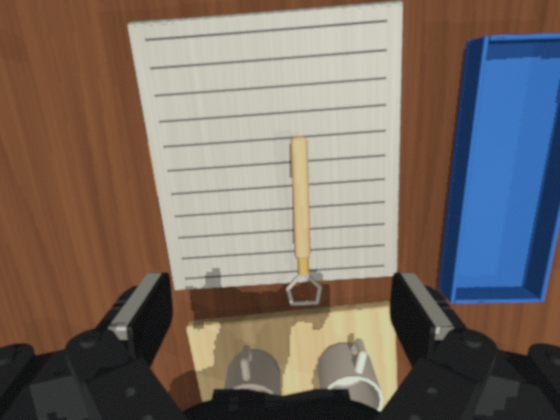

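The tool has been knocked about 30 mm: the handle's centre is now at (508,-40) mm, with the loop overhanging the plate edge at pixel (303,290). I'll grip there.

```bash
python3 - <<'E'
from h import *
plan([.508,-.037,.018],-0.6)
E
python3 -m handwheel '[[0,[2.1,1.6,0],-0.04],[0.2,[2.1,1.7,4],-0.045],[0.2,[2.1,1.7,8.5],-0.045],[0.2,[2.1,1.7,13],-0.045],[0.2,[2.1,1.7,16],-0.045],[0.2,[2.1,1.7,16.5],-0.045],[0.2,[2.1,1.7,16.5],-0.045]]' 30
python3 - <<'E'
from h import *
plan([.508,-.037,.018],-0.6)
E
```

```text
shift [-2.12  1.63 17.81] twist -0.047 | jaw now -3.3 j7 -0.04 tcp [ 0.4929 -0.0148  0.1961] t 9.8 down [ 0.001 -0.001 -1.   ]
time: 10.5
ee_pos: [0.5106, 0.0054, 0.0305]
tcp_rot: [0.711, 0.703, -0.001, -0.0]
contact_force: [0.1, -0.1, 0.8]
opening: 0.0345
shift [-4.24 -0.2   1.25] twist -0.001 | jaw now -0.7 j7 -0.02 tcp [0.5106 0.0054 0.0305] t 10.5 down [-0.002 -0.001 -1.   ]
```

```bash
python3 -m handwheel '[[0.2,[-2.2,-0.2,0],0],[0.2,[-4.2,-0.2,0],0],[0.2,[-4.2,-0.2,0.8],0],[0.2,[-4.2,-0.2,1.2],0],[0.2,[-4.2,-0.2,1.2],0],[1,[-4.2,-0.2,1.2],0],[1,[-4.2,-0.2,1.2],0],[1,[-4.2,-0.2,1.2],0],[1,[-4.2,-0.2,1.2],0]]' 30
python3 - <<'E'
from h import *
plan([.697,-.041,.12],-2)
E
```

```text
time: 11.4
ee_pos: [0.5084, -0.0357, 0.019]
tcp_rot: [0.711, 0.703, -0.0, -0.0]
contact_force: [-0.9, 2.4, 7.3]
opening: 0.0129
shift [ -0.34  18.85 -10.12] twist 0.025 | jaw now -0.6 j7 0.06 tcp [ 0.5084 -0.0357  0.019 ] t 11.4 down [-0.001 -0.    -1.   ]
```

```bash
python3 -m handwheel '[[1,[0,0,-3],0],[1,[0,0,-6.5],0],[1,[0.5,4.5,-7],0.02],[1,[1,9,-7],0.02],[1,[1.6,14,-7],0.02],[1,[2.3,18.8,-7],0.02],[1,[2.3,18.8,-7],0.02],[1,[2.3,18.8,-7],0.02]]'
python3 - <<'E'
from h import *
plan([.697,-.015,-.006],-2)
E
```

```text
time: 12.2
ee_pos: [0.6965, -0.0143, 0.0873]
tcp_rot: [0.718, 0.696, -0.001, -0.001]
contact_force: [-0.6, -0.2, -0.3]
opening: 0.0127
shift [-0.06  0.08  9.33] twist 0.005 | jaw now -1.7 j7 -0.0 tcp [ 0.6965 -0.0143  0.0873] t 12.2 down [-0.003 -0.    -1.   ]
```

```bash
python3 -m handwheel '[[1,[0,0,4],0],[1,[0,0,7.5],0],[1,[0,0,8.8],0],[1,[0,0,8.8],0],[0.5,[0,0,8.8],0],[0.5,[0,0,8.8],0],[0.5,[0,0,8.8],0],[0.5,[0,0,4],0],[0,[0,0,-1],0],[-1,[0,0,-6],0]]'
python3 - <<'E'
from h import *
plan([.475,-.23,.2],0)
E
```

```text
time: 13.2
ee_pos: [0.6967, -0.0144, 0.15]
tcp_rot: [0.718, 0.696, -0.001, -0.001]
contact_force: [1.0, 0.6, -0.8]
opening: 0.0493
shift [-22.22 -21.53  -4.95] twist -0.03 | jaw now -1.7 j7 -0.01 tcp [ 0.6967 -0.0144  0.15  ] t 13.2 down [-0.002 -0.    -1.   ]
```

```bash
python3 -m handwheel '[[-1,[-3,-3,-5],-0.03],[-1,[-7,-6,-5],-0.03],[-1,[-11,-9,-5],-0.03],[-1,[-15,-12,-5],-0.03],[-1,[-19,-15,-5],-0.03],[-1,[-23,-18,-5],-0.03],[-1,[-27,-21,-5],-0.03],[-1,[-30.5,-21,-5],-0.03],[-1,[-30.5,-21,-5],-0.03],[-1,[-30.5,-21,-5],-0.03]]'
cat > cups.py <<'E'
from h import *
def cups(C,p,d,zc,zlo,verbose=1):
    W=cloud(C,d); hsv=cv2.cvtColor(p,cv2.COLOR_BGR2HSV)
    m=((np.abs(W[...,2]-zc)<.004)&(hsv[...,1]<70)).astype(np.uint8)
    m=cv2.morphologyEx(m,cv2.MORPH_CLOSE,np.ones((5,5)))
    cs,_=cv2.findContours(m,cv2.RETR_EXTERNAL,cv2.CHAIN_APPROX_NONE)
    out=[]
    for c in cs:
        if len(c)<40: continue
        P=onplane(C,c[:,0],zc)[:,:2]*1000
        (x,y),r=cv2.minEnclosingCircle(P.astype(np.float32))
        if not 22<r<36: continue
        A=np.c_[2*P,np.ones(len(P))]; k=np.linalg.lstsq(A,(P**2).sum(1),rcond=None)[0]
        rr=np.sqrt(k[2]+k[0]**2+k[1]**2)
        # ear: white points below the rim, 33..50 from axis
        Q=W.reshape(-1,3); q=(hsv[...,1].ravel()<70)&(Q[:,2]>zlo+.015)&(Q[:,2]<zlo+.055); D=Q[:,:2]*1000-k[:2]; D=D[q]; R=np.hypot(*D.T); e=D[(R>34)&(R<51)]
        a=np.degrees(np.arctan2(*e.mean(0)[::-1])) if len(e) else None
        out.append((k[:2],rr,a)); print("cup",np.round(k[:2],1),"r",round(rr,1),"minc",round(x,1),round(y,1),round(r,1),"ear",a and round(a,1),len(e))
    return out
E
python3 - <<'E'
from cups import *
C,p,d=look("wrist","w6"); cups(C,p,d,.068,.014); plan([.5,-.3,.2],0)
E
```

```text
time: 14.2
ee_pos: [0.4774, -0.3142, 0.2015]
tcp_rot: [0.708, 0.706, -0.001, 0.0]
contact_force: [0.6, 1.3, -0.6]
opening: 0.0856
cup [ 690.7 -416.4] r 26.8 minc 692.4 -427.2 29.6 ear 124.6 1350
cup [ 455.4 -346.8] r 28.7 minc 454.7 -345.3 31.3 ear 107.4 235
cup [ 546.5 -224.8] r 28.7 minc 546.4 -225.0 29.4 ear 75.9 344
cup [ 450.1 -227.3] r 28.5 minc 450.2 -226.1 30.3 ear 92.6 261
shift [1.26 2.18 0.12] twist -0.0 | jaw now -0.0 j7 0.58 tcp [ 0.4782 -0.3126  0.2012] t 14.2 down [-0.001 -0.    -1.   ]
```

View pics/w6.png

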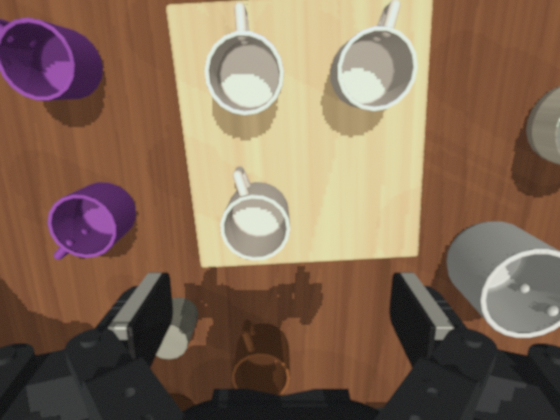

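The wrist view shows the three cups at (245,72), (376,68) and (255,225). The purple and brown look-alikes are elsewhere. I'll start with the far cup A at (546,-225) mm.

Run:
```python
from h import *
plan([.5465,-.225,.016],-14)
```

```text
shift [ 8.76  6.85 18.52] twist 0.244 | jaw now -0.0 j7 0.58 tcp [ 0.4782 -0.3126  0.2012] t 14.2 down [-0.001 -0.    -1.   ]
```

```bash
python3 -m handwheel '[[-1,[4,3,0],0.12],[-1,[8,6.2,0],0.24],[-1,[8.8,6.9,2],0.244],[-1,[8.8,6.9,6],0.244],[-1,[8.8,6.9,10],0.244],[-1,[8.8,6.9,14],0.244],[-1,[8.8,6.9,17.5],0.244],[-1,[8.8,6.9,18.5],0.244],[-1,[8.8,6.9,18.5],0.244]]' 30
python3 -m handwheel '[[1,[0,0,0],0],[1,[0,0,0],0],[1,[0,0,0],0],[1,[0,0,0],0]]'
python3 - <<'E'
from h import *
plan([.54,.06,.1],-14)
E
```

```text
time: 15.15
ee_pos: [0.5469, -0.2227, 0.0153]
tcp_rot: [0.787, 0.617, -0.001, -0.001]
contact_force: [1.0, 0.2, 0.0]
opening: 0.0852
time: 15.55
ee_pos: [0.5483, -0.2226, 0.0174]
tcp_rot: [0.787, 0.617, 0.0, -0.0]
contact_force: [-0.4, 2.0, 7.2]
opening: 0.0576
shift [27.25 -7.56 -8.23] twist 0.003 | jaw now -13.8 j7 0.21 tcp [ 0.5483 -0.2226  0.0174] t 15.6 down [ 0.     0.001 -1.   ]
```

```bash
python3 -m handwheel '[[1,[0,0,-3],0],[1,[0,0,-7],0],[1,[4,-1.1,-8],0],[1,[8.5,-2.4,-8],0],[1,[13,-3.6,-8],0],[1,[17.5,-4.9,-8],0],[1,[22,-6.1,-8],0],[1,[25.5,-7.1,-8],0],[1,[27.2,-7.6,-8],0],[1,[27.2,-7.6,-8],0]]'
python3 - <<'E'
from h import *
plan([.54,.06,.035],-14)
E
```

```text
time: 16.55
ee_pos: [0.5395, 0.0638, 0.0986]
tcp_rot: [0.785, 0.619, 0.002, -0.001]
contact_force: [-0.2, 1.0, -1.1]
opening: 0.0574
shift [-0.38  0.13  6.35] twist 0.009 | jaw now -13.5 j7 -0.29 tcp [0.5395 0.0638 0.0986] t 16.6 down [ 0.002  0.003 -1.   ]
```

```bash
python3 -m handwheel '[[1,[0,0,3],0],[1,[0,0,5],0],[1,[0,0,6],0],[1,[0,0,6.3],0],[1,[0,0,6.3],0],[-1,[0,0,6.3],0],[-1,[0,0,6.3],0],[-1,[0,0,5],0],[-1,[0,0,1],0],[-1,[0,0,-4],0]]'
python3 - <<'E'
from h import *
plan([.4775,-.313,.2],0)
E
```

```text
time: 17.55
ee_pos: [0.5383, 0.0636, 0.1389]
tcp_rot: [0.785, 0.619, 0.0, -0.001]
contact_force: [1.5, 0.7, -0.1]
opening: 0.0854
shift [-38.02   2.87  -6.19] twist -0.236 | jaw now -13.5 j7 -0.3 tcp [0.5383 0.0636 0.1389] t 17.6 down [-0.001  0.002 -1.   ]
```

```bash
python3 -m handwheel '[[-1,[-4,0.3,-6],-0.03],[-1,[-8.5,0.6,-6.2],-0.06],[-1,[-13,1,-6.2],-0.1],[-1,[-17.5,1.4,-6.2],-0.14],[-1,[-22,1.7,-6.2],-0.18],[-1,[-26.5,2,-6.2],-0.22],[-1,[-31,2.4,-6.2],-0.236],[-1,[-35,2.7,-6.2],-0.236],[-1,[-36,2.8,-6.2],-0.236],[-1,[-36,2.8,-6.2],-0.236]]'
python3 - <<'E'
from cups import *
C,p,d=look("wrist","w7"); cups(C,p,d,.068,.014); plan([.45,-.227,.016],3)
E
```

```text
time: 18.55
ee_pos: [0.4808, -0.2953, 0.2006]
tcp_rot: [0.708, 0.706, 0.0, -0.001]
contact_force: [1.0, 0.7, -0.6]
opening: 0.0856
cup [ 455.5 -346.9] r 28.7 minc 454.4 -346.0 30.6 ear 107.4 250
cup [ 450.1 -227.4] r 28.4 minc 450.2 -227.4 29.0 ear 92.4 258
shift [ 6.55 -3.14 18.46] twist -0.053 | jaw now -0.0 j7 0.59 tcp [ 0.4815 -0.293   0.2004] t 18.6 down [-0.001  0.003 -1.   ]
```

```bash
python3 -m handwheel '[[-1,[3.5,-1.6,0],-0.05],[-1,[6.5,-3.1,0],-0.05],[-1,[6.5,-3.1,4],-0.05],[-1,[6.5,-3.1,8],-0.05],[-1,[6.5,-3.1,12],-0.05],[-1,[6.5,-3.1,16],-0.05],[-1,[6.5,-3.1,18.4],-0.05],[-1,[6.5,-3.1,18.4],-0.05],[-1,[6.5,-3.1,18.4],-0.05]]' 30
python3 -m handwheel '[[1,[0,0,0],0],[1,[0,0,0],0],[1,[0,0,0],0],[1,[0,0,0],0]]'
python3 - <<'E'
from h import *
plan([.435,.01,.1],3)
E
```

```text
time: 19.5
ee_pos: [0.4511, -0.226, 0.0172]
tcp_rot: [0.689, 0.725, 0.001, -0.002]
contact_force: [1.0, 0.8, -0.3]
opening: 0.0856
time: 19.9
ee_pos: [0.4522, -0.2259, 0.0191]
tcp_rot: [0.689, 0.725, 0.002, -0.0]
contact_force: [-1.2, 1.9, 8.6]
opening: 0.0575
shift [23.67 -0.48 -8.03] twist -0.001 | jaw now 3.0 j7 0.6 tcp [ 0.4522 -0.2259  0.0191] t 19.9 down [ 0.002  0.003 -1.   ]
```

```bash
python3 -m handwheel '[[1,[0,0,-3],0],[1,[0,0,-7],0],[1,[4,-0.1,-8],0],[1,[8.5,-0.2,-8],0],[1,[13,-0.3,-8],0],[1,[17.5,-0.4,-8],0],[1,[21.5,-0.5,-8],0],[1,[23.4,-0.5,-8],0],[1,[23.4,-0.5,-8],0]]'
python3 - <<'E'
from h import *
plan([.435,.01,.0365],3)
E
```

```text
time: 20.8
ee_pos: [0.4348, 0.0107, 0.1006]
tcp_rot: [0.687, 0.727, 0.003, -0.0]
contact_force: [0.9, -0.6, -1.9]
opening: 0.0573
shift [-0.1  -0.01  6.41] twist 0.005 | jaw now 3.3 j7 0.09 tcp [0.4348 0.0107 0.1006] t 20.8 down [ 0.003  0.005 -1.   ]
```

```bash
python3 -m handwheel '[[1,[0,0,3],0],[1,[0,0,5],0],[1,[0,0,6],0],[1,[0,0,6.3],0],[1,[0,0,6.3],0],[-1,[0,0,6.3],0],[-1,[0,0,6.3],0],[-1,[0,0,5],0],[-1,[0,0,1],0],[-1,[0,0,-4],0]]'
python3 - <<'E'
from h import *
plan([.48,-.313,.2],0)
E
```

```text
time: 21.8
ee_pos: [0.4336, 0.0104, 0.1412]
tcp_rot: [0.687, 0.727, 0.002, -0.001]
contact_force: [1.8, 0.2, -0.3]
opening: 0.0856
shift [-32.53   2.78  -6.01] twist 0.057 | jaw now 3.3 j7 0.07 tcp [0.4336 0.0104 0.1412] t 21.8 down [ 0.     0.004 -1.   ]
```

```bash
python3 -m handwheel '[[-1,[-4,0.3,-6],0.05],[-1,[-8.5,0.6,-6],0.05],[-1,[-13,1,-6],0.05],[-1,[-17.5,1.4,-6],0.05],[-1,[-22,1.7,-6],0.05],[-1,[-26.5,2,-6],0.05],[-1,[-31,2.5,-6],0.05],[-1,[-32.5,2.8,-6],0.05],[-1,[-32.5,2.8,-6],0.05]]'
python3 - <<'E'
from cups import *
C,p,d=look("wrist","w8"); k=cups(C,p,d,.068,.014); plan([.4555,-.347,.018],17)
E
```

```text
time: 22.7
ee_pos: [0.4797, -0.3154, 0.2001]
tcp_rot: [0.706, 0.708, 0.001, -0.001]
contact_force: [-0.9, 0.8, 0.9]
opening: 0.0856
cup [ 690.4 -414.1] r 28.7 minc 692.4 -423.9 31.3 ear 130.0 1676
cup [ 455.4 -347.1] r 28.6 minc 455.4 -347.0 29.3 ear 107.3 247
shift [-3.47 -2.46 18.18] twist -0.291 | jaw now 0.3 j7 0.68 tcp [ 0.4799 -0.313   0.2   ] t 22.8 down [ 0.     0.004 -1.   ]
```

```bash
python3 -m handwheel '[[-1,[-2,-1.2,0],-0.14],[-1,[-3.5,-2.5,0],-0.28],[-1,[-3.5,-2.5,4],-0.29],[-1,[-3.5,-2.5,8],-0.29],[-1,[-3.5,-2.5,12],-0.29],[-1,[-3.5,-2.5,16],-0.29],[-1,[-3.5,-2.5,18.2],-0.29],[-1,[-3.5,-2.5,18.2],-0.29],[-1,[-3.5,-2.5,18.2],-0.29]]' 30
python3 -m handwheel '[[1,[0,0,0],0],[1,[0,0,0],0],[1,[0,0,0],0],[1,[0,0,0],0]]'
python3 - <<'E'
from h import *
plan([.54,-.055,.1],17)
E
```

```text
time: 23.65
ee_pos: [0.4558, -0.346, 0.0186]
tcp_rot: [0.594, 0.804, 0.002, -0.001]
contact_force: [-0.0, 0.3, 1.4]
opening: 0.0855
time: 24.05
ee_pos: [0.4569, -0.3461, 0.0207]
tcp_rot: [0.594, 0.804, 0.003, 0.0]
contact_force: [-0.1, 2.3, 9.0]
opening: 0.0575
shift [25.41 16.52 -7.79] twist 0.001 | jaw now 17.1 j7 1.06 tcp [ 0.4569 -0.3461  0.0207] t 24.1 down [ 0.003  0.004 -1.   ]
```

```bash
python3 -m handwheel '[[1,[0,0,-3],0],[1,[0,0,-7],0],[1,[3.6,2.4,-8],0],[1,[7.2,4.7,-8],0],[1,[11,7.1,-8],0],[1,[14.8,9.5,-8],0],[1,[18.5,12,-8],0],[1,[22,14.4,-8],0],[1,[25.2,16.5,-8],0],[1,[25.2,16.5,-8],0]]'
python3 - <<'E'
from h import *
plan([.54,-.055,.038],17)
E
```

```text
time: 25.05
ee_pos: [0.5422, -0.0496, 0.1028]
tcp_rot: [0.591, 0.807, 0.005, -0.0]
contact_force: [0.6, 0.6, -2.4]
opening: 0.0573
shift [-0.49 -0.42  6.48] twist 0.01 | jaw now 17.6 j7 0.51 tcp [ 0.5422 -0.0496  0.1028] t 25.1 down [ 0.005  0.008 -1.   ]
```

```bash
python3 -m handwheel '[[1,[-0.4,-0.3,3],0],[1,[-0.4,-0.3,5],0],[1,[-0.4,-0.3,6],0],[1,[-0.4,-0.3,6.3],0],[1,[-0.4,-0.3,6.3],0],[-1,[-0.4,-0.3,6.3],0],[-1,[-0.4,-0.3,6.3],0],[-1,[-0.4,-0.3,5],0],[-1,[-0.4,-0.3,1],0],[-1,[-0.4,-0.3,-4],0]]'
python3 - <<'E'
from h import *
plan([.435,.278,.2],82)
E
```

```text
time: 26.05
ee_pos: [0.5392, -0.0546, 0.1432]
tcp_rot: [0.591, 0.807, 0.004, -0.001]
contact_force: [0.4, -0.6, -0.6]
opening: 0.0854
shift [34.89  0.14 -5.45] twist -1.124 | jaw now 17.6 j7 0.5 tcp [ 0.5392 -0.0546  0.1432] t 26.1 down [ 0.002  0.008 -1.   ]
```

```bash
python3 -m handwheel '[[-1,[0,0,-4],0.05],[-1,[4,0,-6],0.1],[-1,[8.5,0,-6],0.15],[-1,[13,0,-6],0.2],[-1,[17.5,0,-6],0.25],[-1,[22,0,-6],0.3],[-1,[26.5,0,-6],0.36],[-1,[31,0,-6],0.42],[-1,[35,0,-6],0.447],[-1,[35,0,-6],0.447]]'
python3 - <<'E'
from cups import *
plan([.444,.350,.1],-8)
C,p,d=look("wrist","w9"); cups(C,p,d,.084,.03)
C,q,d=look("top","t9"); cups(C,q,d,.084,.03); C,r,d=look("side","s9")
cv2.imwrite("pics/v9.png",np.hstack([cv2.resize(q[120:260,140:320],(450,350)),cv2.resize(r[140:280,180:320],(350,350))]))
E
```

```text
time: 27.05
ee_pos: [0.4307, 0.2852, 0.206]
tcp_rot: [0.752, 0.659, 0.004, -0.004]
contact_force: [-0.2, 1.1, -0.3]
opening: 0.0854
shift [ 6.47  0.47 10.67] twist 0.008 | jaw now -7.5 j7 -0.64 tcp [0.4307 0.2852 0.206 ] t 27.1 down [ 0.002  0.011 -1.   ]
cup [435.9   8.9] r 26.9 minc 436.3 10.2 29.1 ear 94.4 13
cup [ 529.9 -668.4] r 22.1 minc 531.4 -669.6 29.6 ear 15.6 249
cup [540.4 -52.7] r 26.2 minc 537.3 -48.7 29.7 ear 109.4 12
cup [ 570.6 -619.2] r 22.0 minc 573.4 -617.4 35.4 ear 127.6 374
cup [ 605.9 -579.5] r 16.5 minc 613.1 -583.8 23.3 ear -96.9 278
cup [ 635.1 -629.3] r 15.0 minc 635.8 -628.8 24.2 ear 51.3 338
cup [ 679.3 -678.9] r 18.7 minc 675.3 -678.6 23.7 ear 128.5 188
cup [ 739.  -268.1] r 29.5 minc 739.3 -267.7 31.5 ear 122.3 27
```

View pics/v9.png

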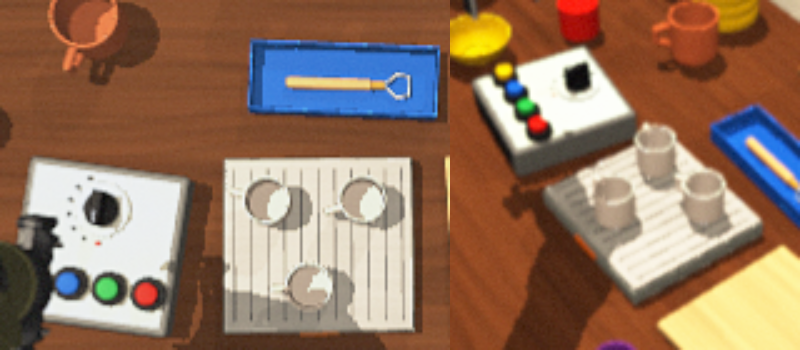

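View pics/w9.png

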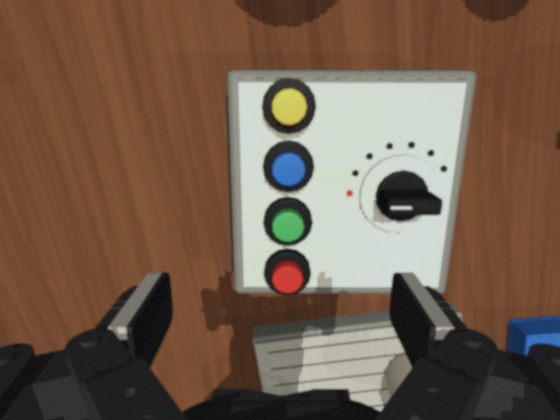

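Three cups stand upright on the plate, the tool is in the tray, and the dial pointer is at the red dot. Now the keys, at (289,106) yellow, (289,168) blue, (288,225) green and (288,277) red.

Run:
```python
from h import *
f=np.load("pics/w9.npz"); p=f["p"]; C=cal("wrist"); W=cloud(C,f["d"]); hsv=cv2.cvtColor(p,cv2.COLOR_BGR2HSV); H,S,V=cv2.split(hsv)
for n,m in dict(y=(H>20)&(H<35),b=(H>100)&(H<130),g=(H>45)&(H<85),r=((H<8)|(H>172))).items():
    m=m&(S>130)&(W[...,2]>.067)&(W[...,2]<.08); m[:, :250]=0; m[:,330:]=0; m[300:]=0
    P=W[m]; print(n,m.sum(),np.round((P.min(0)+P.max(0))/2*1000,1),np.round(P.mean(0)*1000,1))
plan([.444,.350,.1],-8)
```

```text
y 951 [448.3 341.2  71.1] [448.3 341.   71.9]
b 871 [441.5 294.   70.9] [441.5 294.5  72. ]
g 628 [434.6 246.5  71.1] [435.2 246.   72.1]
r 713 [427.8 199.4  70.9] [428.  200.6  72.2]
shift [ 7.18  0.02 10.65] twist 0.0 | jaw now -8.0 j7 -0.64 tcp [0.4335 0.2781 0.206 ] t 27.2 down [ 0.003  0.008 -1.   ]
```

```bash
python3 -m handwheel '[[1,[3.5,0,0],0],[1,[7.1,0,0],0],[1,[7.1,0,3],0],[1,[7.1,0,6],0],[1,[7.1,0,9],0],[1,[7.1,0,12],0],[1,[7.1,0,13],0],[1,[7.1,0,13],0]]' 30
python3 - <<'E'
from h import *
plan([.4445,.3495,.053],-8)
C,p,d=look("wrist","w10"); W=cloud(C,d)
for u in (270,280,290): print(u,[(v,np.round(W[v,u]*1000).astype(int).tolist()) for v in range(228,284,5)])
E
```

```text
time: 28.0
ee_pos: [0.444, 0.3477, 0.0758]
tcp_rot: [0.755, 0.655, 0.002, -0.002]
contact_force: [-0.1, 0.3, 0.6]
opening: 0.0001
shift [0.17 0.02 2.28] twist -0.002 | jaw now -8.1 j7 -0.68 tcp [0.444  0.3477 0.0758] t 28.0 down [ 0.001  0.006 -1.   ]
270 [(228, [441, 362, 66]), (233, [441, 361, 71]), (238, [440, 358, 71]), (243, [440, 356, 71]), (248, [440, 354, 73]), (253, [439, 351, 72]), (258, [441, 359, 94]), (263, [441, 359, 98]), (268, [441, 359, 103]), (273, [441, 359, 107]), (278, [441, 359, 111]), (283, [442, 359, 115])]
280 [(228, [445, 362, 69]), (233, [445, 360, 71]), (238, [445, 358, 72]), (243, [445, 356, 73]), (248, [444, 354, 73]), (253, [444, 351, 73]), (258, [445, 358, 94]), (263, [445, 359, 99]), (268, [445, 358, 103]), (273, [445, 358, 106]), (278, [445, 358, 110]), (283, [445, 359, 115])]
290 [(228, [450, 361, 69]), (233, [450, 360, 72]), (238, [450, 358, 73]), (243, [449, 355, 72]), (248, [449, 353, 74]), (253, [449, 350, 73]), (258, [449, 357, 92]), (263, [449, 358, 99]), (268, [449, 358, 103]), (273, [449, 358, 107]), (278, [449, 357, 110]), (283, [448, 357, 113])]
```

View pics/w10.png

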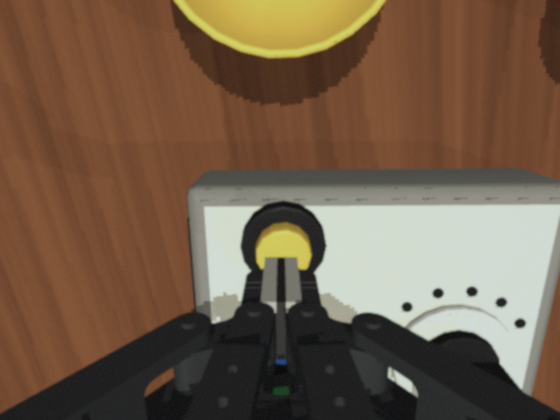

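```bash
python3 -m handwheel '[[1,[0.1,0,1.2],0],[1,[0.1,0,2.0],0],[1,[0.1,0,2.3],0],[1,[0.1,0,2.3],0]]'
python3 -m handwheel '[[1,[0,0,0.1],0],[1,[0,0,0.2],0],[1,[0,0,0.2],0]]'
```

```text
time: 28.45
ee_pos: [0.4456, 0.35, 0.0544]
tcp_rot: [0.755, 0.655, 0.004, -0.002]
contact_force: [2.2, -1.3, 4.4]
opening: 0.0
time: 28.75
ee_pos: [0.4457, 0.35, 0.0533]
tcp_rot: [0.755, 0.655, 0.005, -0.002]
contact_force: [-1.2, -1.9, 10.0]
opening: 0.0003
```

```bash
python3 -m handwheel '[[1,[0,0,-1],0],[1,[0,0,-2.5],0],[1,[-2.4,0,-2.5],0],[1,[-4.8,0,-2.5],0],[1,[-4.8,0,-2.5],0],[1,[-4.8,0,-2.5],0]]'
python3 - <<'E'
from h import *
plan([.438,.302,.053],-8)
E
```

```text
time: 29.35
ee_pos: [0.4386, 0.3021, 0.0783]
tcp_rot: [0.756, 0.655, 0.005, -0.002]
contact_force: [0.3, -0.1, -0.5]
opening: -0.0002
shift [-0.05 -0.07  2.53] twist -0.003 | jaw now -8.1 j7 -0.62 tcp [0.4386 0.3021 0.0783] t 29.4 down [ 0.005  0.009 -1.   ]
```

```bash
python3 -m handwheel '[[1,[0,0,1.5],0],[1,[0,0,2.2],0],[1,[0,0,2.5],0],[1,[0,0,2.65],0],[1,[0,0,2.65],0]]'
```

```text
time: 29.85
ee_pos: [0.4387, 0.3036, 0.0532]
tcp_rot: [0.755, 0.655, 0.005, -0.002]
contact_force: [-3.4, -0.7, 14.9]
opening: 0.0004
```

Fully down (14.9 N). I'll release it clear of the key and press again.

```bash
python3 -m handwheel '[[1,[0,0,-1],0],[1,[0,0,-2.5],0],[1,[0,0,-2.5],0],[1,[0,0,-2.5],0],[1,[0,0,-2.5],0]]'
python3 -m handwheel '[[1,[0,0,1.5],0],[1,[0,0,2.2],0],[1,[0,0,2.5],0],[1,[0,0,2.65],0],[1,[0,0,2.65],0]]'
```

```text
time: 30.35
ee_pos: [0.4382, 0.3033, 0.0777]
tcp_rot: [0.755, 0.656, 0.005, -0.002]
contact_force: [-0.1, -0.5, 0.5]
opening: -0.0
time: 30.85
ee_pos: [0.438, 0.3035, 0.053]
tcp_rot: [0.755, 0.655, 0.005, -0.003]
contact_force: [-6.0, -4.5, 26.3]
opening: 0.0002
```

```bash
python3 -m handwheel '[[1,[0,0,-1],0],[1,[0,0,-2.5],0],[1,[2.4,0,-2.5],0],[1,[4.7,0,-2.5],0],[1,[4.7,0,-2.5],0],[1,[4.7,0,-2.5],0]]'
python3 - <<'E'
from h import *
plan([.4445,.3495,.053],-8)
E
```

```text
time: 31.45
ee_pos: [0.444, 0.3496, 0.078]
tcp_rot: [0.755, 0.656, 0.004, -0.003]
contact_force: [0.8, -0.0, -0.1]
opening: -0.0002
shift [-0.03  0.05  2.5 ] twist -0.001 | jaw now -8.0 j7 -0.68 tcp [0.444  0.3496 0.078 ] t 31.4 down [ 0.003  0.01  -1.   ]
```

```bash
python3 -m handwheel '[[1,[0,0,1.5],0],[1,[0,0,2.2],0],[1,[0,0,2.45],0],[1,[0,0,2.57],0],[1,[0,0,2.57],0]]'
```

```text
time: 31.95
ee_pos: [0.4439, 0.3485, 0.0533]
tcp_rot: [0.755, 0.655, 0.004, -0.003]
contact_force: [-2.7, -3.8, 10.2]
opening: 0.0001
```

```bash
python3 -m handwheel '[[1,[0,0,-1],0],[1,[0,0,-2.5],0],[1,[-3.2,0,-2.5],0],[1,[-6.4,0,-2.5],0],[1,[-9.6,0,-2.5],0],[1,[-9.6,0,-2.5],0],[1,[-9.6,0,-2.5],0]]'
python3 - <<'E'
from h import *
plan([.4315,.2545,.053],-8)
C,q,d=look("top","t11"); C,r,d=look("side","s11")
cv2.imwrite("pics/v11.png",np.hstack([cv2.resize(q[120:260,140:320],(450,350)),cv2.resize(r[140:280,180:320],(350,350))]))
E
```

```text
time: 32.65
ee_pos: [0.4306, 0.2527, 0.0781]
tcp_rot: [0.756, 0.655, 0.004, -0.003]
contact_force: [0.3, 0.1, 0.2]
opening: 0.0
shift [0.17 0.06 2.51] twist -0.004 | jaw now -8.2 j7 -0.55 tcp [0.4306 0.2527 0.0781] t 32.6 down [ 0.002  0.009 -1.   ]
```

View pics/v11.png

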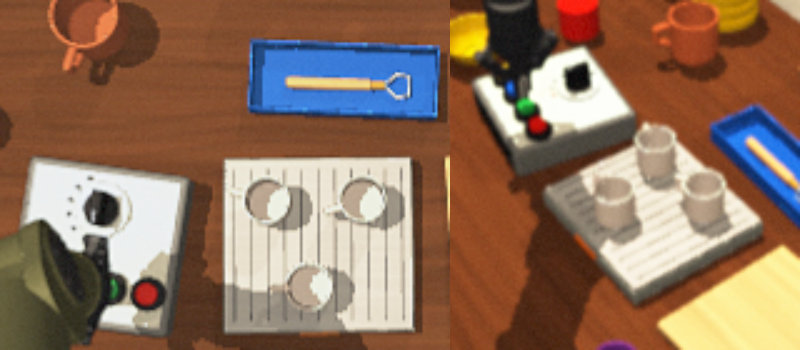

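Run:
```python
from h import *
C,p,d=look("wrist","w12"); W=cloud(C,d); hsv=cv2.cvtColor(p,cv2.COLOR_BGR2HSV); H,S,V=cv2.split(hsv)
m=(H>45)&(H<85)&(S>130)&(W[...,2]>.066)&(W[...,2]<.08); P=W[m]; print(m.sum(),P.min(0),P.max(0))
v,u=np.where(m); print(u.min(),u.max(),v.min(),v.max(), p[240,270:295:8].tolist())
```

```text
1146 [0.41878019 0.24640336 0.06603892] [0.44524566 0.26748845 0.07397778]
257 312 227 268 [[107, 184, 90], [106, 182, 89], [104, 182, 88], [103, 181, 86]]
```

```bash
python3 -m handwheel '[[1,[0.1,0.1,1.5],0],[1,[0.1,0.1,2.2],0],[1,[0.1,0.1,2.5],0],[1,[0.1,0.1,2.6],0],[1,[0.1,0.1,2.6],0]]'
python3 -m handwheel '[[1,[0,0,-1],0],[1,[0,0,-4],0],[1,[0,0,-9],0],[1,[0,0,-14],0],[1,[3,0,-16],0],[1,[7,0,-16],0],[1,[7,0,-16],0],[1,[7,0,-16],0]]'
python3 - <<'E'
from h import *
C,p,d=look("wrist","w13"); C,q,d=look("top","t13"); W=cloud(C,d)
cv2.imwrite("pics/v13.png",np.hstack([cv2.resize(q[60:300,90:450],(450,300)),cv2.resize(p,(350,300))]))
plan([.4,.2,.2],0)
E
```

```text
time: 33.3
ee_pos: [0.4321, 0.2571, 0.0532]
tcp_rot: [0.755, 0.656, 0.005, -0.003]
contact_force: [-2.5, 1.3, 15.9]
opening: 0.0001
time: 34.1
ee_pos: [0.4404, 0.3252, 0.2137]
tcp_rot: [0.754, 0.657, 0.005, -0.003]
contact_force: [-0.2, -0.7, -0.3]
opening: 0.0001
shift [-12.8   -2.33   1.22] twist -0.14 | jaw now -8.0 j7 -0.7 tcp [0.4408 0.3234 0.2136] t 34.2 down [ 0.003  0.01  -1.   ]
```

View pics/v13.png

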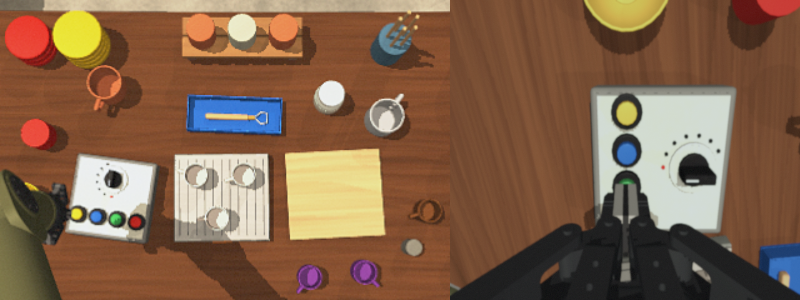

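The final picture is as wanted: three cups upright on the plate, an empty board, the tool in the tray and the dial at the red dot. The bystanders and look-alikes are where they were, and the arm is clear.

```bash
python3 -c "
from station import env
print(env.close_job())"
```

```text
the job is handed in; nothing more can be done
None
```

The job is done and handed in at about 34 s on the robot's clock. No verdict is reported back.

- **Dial:** it is turned fully anticlockwise to the end stop, with the pointer on the red dot.
- **Loop tool:** it is in the blue tray.
- **Cups:** all three white cups present stand upright on the plate.
- **Keys:** I pressed yellow, blue, blue, yellow, green in that order. Each was taken to the same depth at 10–26 N, against 5 N for fully down. The red key was not touched.

**What disagreed or went wrong:**
- The fingertips were about 16 mm behind the reported TCP, not 25 mm ahead as stated. My first grip on the dial closed on nothing because of this, and I corrected for it from then on.
- The tool had been knocked about 30 mm along the plate before I reached it, so I measured its position again and gripped it there.
- I typed one sideways shift with the wrong sign on the way to the tool. It touched nothing, and I corrected it before gripping.
- One set of key positions was off by about 7 mm because the arm was still settling. I used the top-view positions instead, and close wrist-camera depth readings at the yellow and green keys agreed.

The last pictures showed the cups, tool and dial as asked, and the other pottery, jar, tins and look-alikes where they stood. I have no readout of the key counts, only the press depth and force.

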